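Offer the serving board over the edge of the bar step

TASK

Slide the thin bamboo serving board across the stone step, away from the robot, until 3 cm of it hangs over the step's far edge with its long side parallel to that edge, so that a guest can get their fingers under it; then draw back. Push it steadily along the stone with the fingertips: do not pinch, lift, tip or flick it or let it fall, and leave the jar, the steel cup and the mug where they stand.

Things in the scene. Friction and masses are not known exactly. Their poses are not given: they have to be found in the camera images.
- board: the loose rectangular serving board of plain mid-brown bamboo, lying flat on the step: 100 mm along its own x, 140 mm along its own y (the long sides), 8 mm thick, 60 to 130 g. Origin at the centre of its underside, z up. It starts wholly on the step, its own x pointing roughly (within about 0.3 rad) the same way as the step's x. It slides on the stone with ordinary friction and stays where it is left.
- step: the fixed pale marble serving step that stands on the dark wood counter: its slab is 280 mm along its own x and 460 mm along its own y, its level top is 40 mm above the counter; the slab is 22 mm thick and overhangs the recessed dark foot by 15 mm all round. Origin at the centre of its underside; its x points away from the robot, turned by up to 0.3 rad either way.
- step_edge (a point): the middle of the step's far top edge (the edge farthest from the robot), at the height of the step's top; axes as the step's: x points straight out over the edge, away from the step, y runs along the edge, z up. The board hangs 30 mm over the edge when its origin is 20 mm inside it (x = -0.020 here).
- jar: small amber glass jar with a steel cap, 52 mm across, 55 mm high, standing loose on the step near one of its two ends; origin at the centre of its underside. To be left alone.
- steel_cup: small open steel cup, about 54 mm across at the rim, 50 mm high, standing loose on the step near its other end; origin at the centre of its underside. To be left alone.
- mug: pale blue mug standing upside down on the counter to the robot's right of the step: 86 mm across at the bottom, 105 mm high, with a handle that reaches 71 mm from its axis; origin at the centre of its underside. To be left alone.
Not all that is in view belongs to the job. There is more than one size of the board; the one meant has the size given above.

How it is judged:
By the outcome, as a careful person would: the job done as asked, in the order asked, and still so for the second after the job is handed in, with the robot touching nothing.
It also fails if it takes over 40 s, if anything falls off the work surface, if the arm or the gripper's body presses on something with over 40 N, if the wrist force passes 120 N, or if a joint passes its speed limit or range.

ROBOT

A 6-joint arm with a two-finger parallel gripper is mounted at the origin on the work surface. World frame = base frame: x ahead of the robot, y to its left, z up, the work surface at z = 0. Lengths are in m, angles in rad, forces in N, time in s.
With the tool pointing down it reaches from about 0.3 to 0.875 m from the base axis. Payload 6.4 kg.
Tool frame: the origin (TCP) lies between the finger pads; the fingertips stand 25 mm ahead of it and the grasp point (between the pads) lies 6 mm ahead of it; z points along the fingers, y is the line along which they close (so a half turn about z gives the same grasp; the last joint's range is limited). The gripper opens to 85 mm and grips with 20 to 120 N. Pads are 22 mm wide; open, the fingers measure 114 mm over their backs; the gripper's body (76 mm by 85 mm) begins 54 mm behind the grasp point. The pads swing forward as they close: fully open they stand 13 mm farther back than shut.
Start: joints at [-1.501, 0.181, 1.607, -0, 1.354, -0.206], TCP at [0.157, -0.553, 0.256] pointing down, gripper open.
Joint ranges: [-2.99, 2.99], [-0.89, 2.07], [0.3, 2.58], [-1.14, 4.28], [0, 2.63], [-3.12, 3.12]. Speed limits (rad/s): [2.57, 2.57, 3.01, 3.14, 3.14, 3.14].

INTERFACE

Orientations are given as a unit quaternion [w, x, y, z].
In Python, from bench import ctrl gives the robot as it stands.
- The arm moves only by the tool servo_tool, never from a script. Its argument "series" is text: rows parted by semicolons, each of 7 numbers parted by spaces: the gripper command: -1 is fully open, 1 is shut, values between are in proportion, then the shift along the tool's x, y, z in m, then the turn, a rotation vector about the tool's x, y, z in degrees. A call has 1 to 12 rows; each row is the pose to reach, as a shift and turn from the pose commanded when the call began, along the tool's axes at that moment; what a row does not reach only later rows make up. A row lasts 1/12 s, in which the tool goes at most 41.7 mm and 7.16 degrees, less where a joint would pass 70% of its speed; a pose out of reach is approached as far as the arm can. A call with a gripper value outside its range is refused whole. The fingers move at their own pace and stop on an object; the grip force is fixed at half the most. Time passes only in rows, so rows that repeat a pose let the fingers close. It gives the time, the measured TCP pose, the force, the opening and the grip force at its end, in the units of the state.
- ctrl.get_obs(): the state, without advancing time (a new reading comes with each control period).
- ctrl.camera(name): name is "scene" or "top" or "wrist"; returns a dict with "img" (384x512x3 uint8, red, green, blue), "z_map" (384x512 float32, m along the optical axis (not along the pixel's ray), 0 where there is no reading), "fovy" (degrees; the focal length in pixels is half the picture's height over the tangent of half this angle, whatever the lens; pixels are square), "cx", "cy" (the principal point, pixels), "extrinsics" (4x4, takes a point from camera to world coordinates); the wrist camera has in their place "T_tool_cam" (4x4, takes a point from camera to tool coordinates, whose origin is the TCP and whose axes are the flange's). Camera axes: x right, y down, z forward; pixel columns grow to the right and rows downward; lengths in m; the calibration is good to about 2 mm. A picture is of the moment at which its call begins: read the wrist's pose just before it.
- ctrl.hand_in(): hands the job in; it is judged then, once.
The state is a dict: "time_s": time; "q": joint angles; "dq": joint speeds; "joint_efforts": joint torques, N m; "eef_pos": TCP position; "eef_rot": TCP orientation; "wrist_force": force on the tool from outside, world axes, zero at the start; "torque": the same for the moment, N m; "opening": opening from 0.0 (shut) to 1.0 (fully open); "grasp_force": force on a finger pad.
Only numpy, scipy, OpenCV 4.12 (cv2) and the standard library are available. Lean on these libraries where they do the work, as an engineer would, in place of code of your own. Each camera call takes 0.05 s, during which the arm holds its last target. There are 200 camera calls.

## Working session

There is one attempt and no reset: what is moved stays moved. The work goes in short steps, Python scripts to look and compute and a tool call to move; the robot and the scene stay as the last step left them, time stands still between calls to the robot, and variables do not carry over. Pictures are saved under pics/ and viewed, at most 10 in all, crops included, and the job is handed in when it is done.

Besides the shell and the picture viewer there is one more tool, called by a JSON object that holds its "fn" and its "kwargs". servo_tool: Moves the arm, as the interface text tells. Its arguments: {"type":"object","properties":{"series":{"type":"string"}},"required":["series"]}

```bash
mkdir -p pics; ls; cat > h.py <<'E'
import numpy as np, cv2
from bench import ctrl
def cam(n):
    c=ctrl.camera(n); h=c["img"].shape[0]; c["f"]=h/2/np.tan(np.radians(c["fovy"])/2); return c
def onplane(c,uv,z,T=None):
    T=np.array(c["extrinsics"]) if T is None else T
    uv=np.atleast_2d(np.asarray(uv,float))
    d=np.c_[(uv[:,0]-c["cx"])/c["f"],(uv[:,1]-c["cy"])/c["f"],np.ones(len(uv))]@T[:3,:3].T
    o=T[:3,3]; return o+d*((z-o[2])/d[:,2])[:,None]
def cloud(c,T=None):
    T=np.array(c["extrinsics"]) if T is None else T
    z=c["z_map"]; v,u=np.mgrid[:z.shape[0],:z.shape[1]]
    P=np.stack([(u-c["cx"])/c["f"]*z,(v-c["cy"])/c["f"]*z,z],-1)
    return P@T[:3,:3].T+T[:3,3]
E
python3 - <<'E'
from h import *
for n in("top","scene"):
    c=cam(n); np.savez(f"{n}.npz",**c); cv2.imwrite(f"pics/{n}.png",c["img"][:,:,::-1]); print(n,c["f"],c["cx"],c["cy"],np.round(c["extrinsics"],3).tolist())
print(ctrl.get_obs())
E
```

```text
pics
top 496.57607482254326 254.93893086667705 185.2298227680662 [[0.023, -0.994, 0.103, 0.511], [-1.0, -0.021, 0.02, -0.136], [-0.017, -0.104, -0.994, 1.412], [0.0, 0.0, 0.0, 1.0]]
scene 415.42342150632453 260.09155112353693 185.25682695235284 [[0.733, 0.557, -0.39, 1.063], [0.68, -0.591, 0.434, -0.611], [0.011, -0.583, -0.812, 0.995], [0.0, 0.0, 0.0, 1.0]]
{'time_s': 0.1, 'q': array([-1.50131896e+00,  1.81490182e-01,  1.60789002e+00,  3.28171086e-05,
        1.35380198e+00, -2.06300471e-01]), 'dq': array([ 0.00069737, -0.0011146 , -0.00255747,  0.00121545, -0.00179458,
        0.00213597]), 'joint_efforts': array([ 4.24857826e-04, -4.45874119e+01, -3.52239561e+01, -2.54399574e-04,
        4.08853433e-03,  1.46712398e-05]), 'eef_pos': array([ 0.15656389, -0.55280804,  0.25546973]), 'eef_rot': array([-7.91810745e-04,  9.90508551e-01,  1.37448821e-01,  7.03121761e-05]), 'wrist_force': array([0.14892466, 0.33901299, 0.29603807]), 'torque': array([-0.02067189, -0.00338847,  0.00837751]), 'grasp_force': 0.0, 'opening': 1.002740546005558}
```

View pics/top.png

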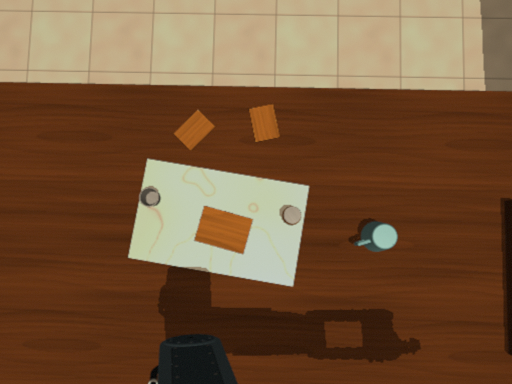

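View pics/scene.png

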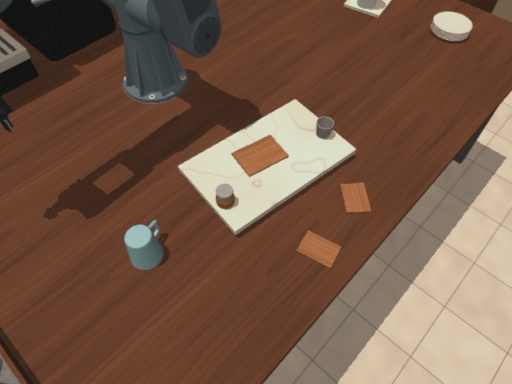

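Top view: the step has corners near (148,160), (308,185), (293,285) and (130,257). The jar is at (291,214), the cup at (150,197) and the mug at (383,236).
Board candidates: (224,229) on the step, and (194,130) and (264,123) on the counter, which look smaller. By the description I choose (224,229), and check its size and height next.

```bash
cat > m.py <<'E'
from h import *
def rects(c,zs=.04,zb=.048,T=None,brown_area=(300,60000)):
    im=c["img"]; hsv=cv2.cvtColor(im,cv2.COLOR_RGB2HSV)
    P=cloud(c,T); on=(P[...,2]>.025)&(P[...,2]<.065)&(P[...,0]>.25)&(P[...,0]<1)&(abs(P[...,1]+.1)<.45)
    out={}
    br=((hsv[...,1]>120)&(hsv[...,0]<22)&(hsv[...,2]>60)&on).astype(np.uint8)
    br=cv2.morphologyEx(br,cv2.MORPH_OPEN,np.ones((3,3)))
    k=max(cv2.findContours(br,0,1)[0],key=cv2.contourArea)
    out["board"]=cv2.minAreaRect(onplane(c,k[:,0],zb,T)[:,:2].astype(np.float32)*1000)
    m=np.zeros(br.shape,np.uint8); cv2.drawContours(m,[k],-1,1,-1); out["bz"]=np.median(P[...,2][m>0]); out["bpx"]=cv2.boxPoints(cv2.minAreaRect(k))
    st=((hsv[...,1]<90)&(hsv[...,2]>120)&(P[...,2]>.025)&(P[...,2]<.05)&on).astype(np.uint8)
    st=cv2.morphologyEx(st,cv2.MORPH_OPEN,np.ones((3,3)))
    k=max(cv2.findContours(st,0,1)[0],key=cv2.contourArea)
    out["step"]=cv2.minAreaRect(onplane(c,k[:,0],zs,T)[:,:2].astype(np.float32)*1000)
    out["sz"]=np.median(P[...,2][st>0])
    return out
E
python3 - <<'E'
from m import *
np.set_printoptions(precision=1,suppress=True)
for n in("top","scene"):
    c={k:v for k,v in np.load(n+".npz").items()}
    r=rects(c); print(n)
    for k in r: print(k,r[k] if k!="board" and k!="step" else (r[k],cv2.boxPoints(r[k]).tolist()))
    P=cloud(c); t=(P[...,2]>.075)&(P[...,2]<.15)&(P[...,0]>.3)&(P[...,0]<.9)&(P[...,1]>-.6)&(P[...,1]<.3)
    nl,l,s,_=cv2.connectedComponentsWithStats(t.astype(np.uint8))
    for i in range(1,nl):
        if s[i,4]>40: q=P[l==i]; print("tall",s[i],q.min(0),q.max(0))
    if n=="top":
        x,y=150,130; cv2.imwrite("pics/crop.png",cv2.resize(c["img"][80:300,100:340,::-1],None,fx=2.7,fy=2.7,interpolation=2))
E
```

```text
top
board (((530.2229614257812, -24.451065063476562), (137.59036254882812, 97.542724609375), 75.75370025634766), [[466.0216369628906, -79.12840270996094], [560.5645751953125, -103.13275146484375], [594.42431640625, 30.226272583007812], [499.88134765625, 54.230621337890625]])
bz 0.047475501503641215
bpx [[194.2 239.6]
 [203.9 205.2]
 [252.1 218.8]
 [242.4 253.2]]
step (((551.3200073242188, -9.680191040039062), (458.66680908203125, 279.08929443359375), 81.6014404296875), [[379.7758483886719, -216.17259216308594], [655.8721313476562, -256.93585205078125], [722.8641357421875, 196.8122100830078], [446.76788330078125, 237.57546997070312]])
sz 0.039434140513002314
tall [139 187  20  20 109] [0.6 0.1 0.1] [0.6 0.2 0.1]
tall [283 207  18  17 239] [ 0.5 -0.2  0.1] [ 0.6 -0.2  0.1]
tall [357 223  40  27 652] [ 0.5 -0.5  0.1] [ 0.6 -0.4  0.1]
scene
board (((530.495361328125, -23.657806396484375), (138.39280700683594, 98.93278503417969), 76.20840454101562), [[465.9593505859375, -79.06687927246094], [562.039794921875, -102.65156555175781], [595.0313720703125, 31.751266479492188], [498.950927734375, 55.33595275878906]])
bz 0.0480101721384073
bpx [[232.  153. ]
 [275.6 131.2]
 [288.  156. ]
 [244.4 177.8]]
step (((555.4637451171875, -11.178268432617188), (464.0804443359375, 285.4562072753906), 81.66902923583984), [[380.6212158203125, -220.0898895263672], [663.065185546875, -261.449951171875], [730.3062744140625, 197.7333526611328], [447.8623046875, 239.09341430664062]])
sz 0.039965850400142944
tall [317 117  17  16 139] [0.6 0.1 0.1] [0.6 0.2 0.1]
tall [216 184  18  18 251] [ 0.6 -0.2  0.1] [ 0.6 -0.2  0.1]
tall [125 220  32  35 763] [ 0.5 -0.5  0.1] [ 0.6 -0.4  0.1]
```

View pics/crop.png

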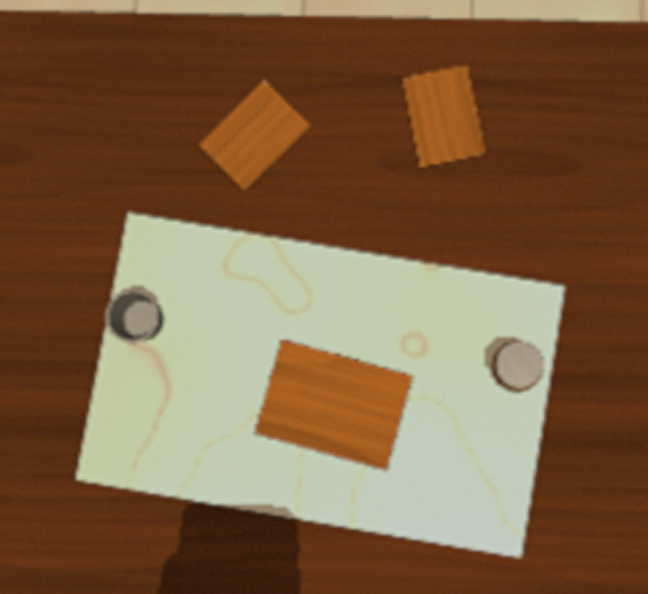

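The crop confirms that the board on the step is the right one. It measures 138×98 mm, with its top at 48 mm in both views. Next I go above the near side of the board, with the tool aligned to the step.

{"fn": "servo_tool", "kwargs": {"series": "-1 0.1 -0.11 0.02 0 0 6;-1 0.425 -0.443 0.1 0 0 24.2;-1 0.425 -0.443 0.1 0 0 24.2;-1 0.425 -0.443 0.1 0 0 24.2;-1 0.425 -0.443 0.1 0 0 24.2;-1 0.425 -0.443 0.1 0 0 24.2;-1 0.425 -0.443 0.1 0 0 24.2;-1 0.425 -0.443 0.1 0 0 24.2;-1 0.425 -0.443 0.1 0 0 24.2;-1 0.425 -0.443 0.1 0 0 24.2;-1 0.425 -0.443 0.1 0 0 24.2;-1 0.425 -0.443 0.1 0 0 24.2"}}

```text
time_s: 1.1
eef_pos: [0.3885, -0.1155, 0.1759]
eef_rot: [0.0, 0.997, -0.073, 0.0]
wrist_force: [1.5, -1.4, -0.3]
opening: 1.001
grasp_force: 0.0
```

```bash
cat >> h.py <<'E'
from scipy.spatial.transform import Rotation as R
def rot(o): w,x,y,z=o["eef_rot"]; return R.from_quat([x,y,z,w])
def togo(p,yaw):
    o=ctrl.get_obs(); r=rot(o); t=R.from_matrix(np.array([[np.cos(yaw),np.sin(yaw),0],[np.sin(yaw),-np.cos(yaw),0],[0,0,-1]]))
    print("t",o["time_s"],"pos",o["eef_pos"].round(4),"shift",r.inv().apply(np.array(p)-o["eef_pos"]).round(4),"turn",(r.inv()*t).as_rotvec(degrees=True).round(2))
E
python3 -c "
from h import *
togo([.445,-.0114,.15],np.radians(-8.4))"
```

```text
t 1.1 pos [ 0.3885 -0.1155  0.1759] shift [ 0.0407 -0.1112  0.0259] turn [ 0.02 -0.03 -0.02]
```

{"fn": "servo_tool", "kwargs": {"series": "-1 0 0 0 0 0 0;-1 0 0 0 0 0 0"}}

```text
time_s: 1.27
eef_pos: [0.3883, -0.1149, 0.1755]
eef_rot: [-0.0, 0.998, -0.07, -0.001]
wrist_force: [0.2, -0.3, 0.2]
opening: 1.002
grasp_force: 0.0
```

```bash
python3 -c "
from h import *
togo([.445,-.0114,.15],np.radians(-8.4))"
```

```text
t 1.2667 pos [ 0.3883 -0.1149  0.1755] shift [ 0.0417 -0.1104  0.0255] turn [-0.04  0.09  0.36]
```

{"fn": "servo_tool", "kwargs": {"series": "-1 0.042 -0.11 0.025 0 0 0.4;-1 0.042 -0.11 0.025 0 0 0.4;-1 0.042 -0.11 0.025 0 0 0.4;-1 0.042 -0.11 0.025 0 0 0.4;-1 0.042 -0.11 0.025 0 0 0.4;-1 0.042 -0.11 0.025 0 0 0.4"}}

```text
time_s: 1.77
eef_pos: [0.4456, -0.0161, 0.1511]
eef_rot: [0.0, 0.997, -0.077, -0.0]
wrist_force: [-0.3, -1.2, -0.1]
opening: 1.0
grasp_force: 0.0
```

```bash
python3 - <<'E'
from m import *
togo([.445,-.0114,.15],np.radians(-8.4))
o=ctrl.get_obs(); c=cam("wrist"); T=np.eye(4); T[:3,:3]=rot(o).as_matrix(); T[:3,3]=o["eef_pos"]; T=T@np.array(c["T_tool_cam"])
print(np.round(c["T_tool_cam"],3).tolist())
cv2.imwrite("pics/w1.png",c["img"][:,:,::-1])
P=cloud(c,T); np.savez("w1.npz",P=P)
r=rects(c,T=T); print(r)
# fingers: points near TCP in tool frame
Q=(P-o["eef_pos"])@rot(o).as_matrix(); m=(c["z_map"]>0)&(abs(Q[...,1])<.065)&(abs(Q[...,0])<.03)&(Q[...,2]<.05)
if m.any(): print("fingers",Q[m].min(0),Q[m].max(0),m.sum())
E
```

```text
t 1.7667 pos [ 0.4456 -0.0161  0.1511] shift [-0.0013 -0.0045  0.0011] turn [ 0.03  0.03 -0.45]
[[-0.001, -0.959, -0.283, 0.073], [1.0, -0.001, 0.001, 0.001], [-0.001, -0.283, 0.959, -0.119], [0.0, 0.0, 0.0, 1.0]]
{'board': ((530.4702758789062, -24.015411376953125), (139.1810302734375, 99.00413513183594), 75.85287475585938), 'bz': np.float64(0.04915192099157592), 'bpx': array([[125.77051 , 141.52457 ],
       [140.20493 , -17.254095],
       [363.63113 ,   3.057373],
       [349.19672 , 161.83603 ]], dtype=float32), 'step': ((494.03448486328125, -24.42840576171875), (401.50689697265625, 167.90452575683594), 81.51964569091797), 'sz': np.float64(0.041115504797410135)}
fingers [-0.01192706 -0.06499864 -0.0716313 ] [0.02220856 0.06499433 0.011748  ] 34385
```

View pics/w1.png

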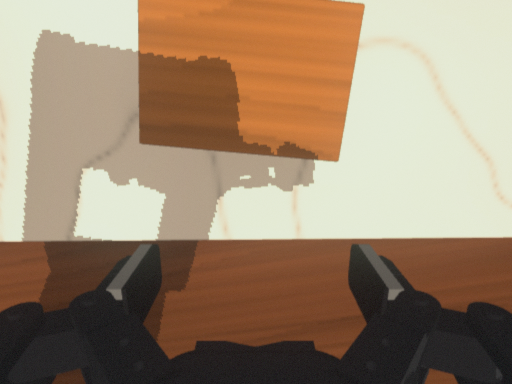

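The wrist view shows the board's near edge running from (140,143) to (338,160), with the step's near edge at row 240. The open fingertips are at (135,270) and (375,270), 12 mm ahead of the TCP. The board position agrees with the top view: (530,-24) mm, yaw −14.1°. Next I go down to about 3.5 mm above the stone.

{"fn": "servo_tool", "kwargs": {"series": "-1 0 0 0.03 0 0 0;-1 0 0 0.06 0 0 0;-1 0 0 0.08 0 0 0;-1 0 0 0.088 0 0 0;-1 0 0 0.088 0 0 0;-1 0 0 0.088 0 0 0"}}

```text
time_s: 2.32
eef_pos: [0.4461, -0.0159, 0.0638]
eef_rot: [0.0, 0.997, -0.078, 0.0]
wrist_force: [-0.2, 0.6, 1.6]
opening: 0.998
grasp_force: 0.0
```

```bash
cat > w.py <<'E'
from m import *
import sys
o=ctrl.get_obs(); yaw=np.radians(-8.4); X=np.array([np.cos(yaw),np.sin(yaw)]); Y=np.array([-X[1],X[0]]); E=np.array([.6898,-.0300])
d=o["eef_pos"][:2]-E; print("tool step-frame",(d@X).round(4),(d@Y).round(4),"z",o["eef_pos"][2],"F",o["wrist_force"])
togo(np.r_[o["eef_pos"][:2],.0555],yaw)
for n in sys.argv[1:]:
    if n=="wrist":
        c=cam(n); T=np.eye(4); T[:3,:3]=rot(o).as_matrix(); T[:3,3]=o["eef_pos"]; T=T@np.array(c["T_tool_cam"])
    else: c=cam(n); T=np.array(c["extrinsics"])
    cv2.imwrite(f"pics/{n}_{o['time_s']:.2f}.png",c["img"][:,:,::-1])
    try:
        r=rects(c,T=T); 
        for k in("board","step"):
            q=np.array(r[k][0])/1000-E; print(n,k,"step-frame",(q@X).round(4),(q@Y).round(4),np.round(r[k][1],1),round(r[k][2],2))
        b=cv2.boxPoints(r["board"])/1000-E; print("corner x",np.sort(b@X).round(4),"z",r["bz"],r["sz"])
    except Exception as e: print(n,e)
E
python3 w.py
```

```text
tool step-frame -0.2432 -0.0217 z 0.0638030208569006 F [-0.18462678  0.57512215  1.60864307]
t 2.3167 pos [ 0.4461 -0.0159  0.0638] shift [-0.     -0.      0.0083] turn [ 0.01 -0.02 -0.5 ]
```

{"fn": "servo_tool", "kwargs": {"series": "-1 0 -0.004 0.004 0 0 -0.5;-1 0 -0.004 0.0075 0 0 -0.5;-1 0 -0.004 0.0075 0 0 -0.5;-1 0 -0.004 0.0075 0 0 -0.5"}}

```text
time_s: 2.65
eef_pos: [0.4467, -0.0108, 0.0561]
eef_rot: [0.0, 0.997, -0.072, 0.0]
wrist_force: [0.2, -0.6, 0.2]
opening: 1.002
grasp_force: 0.0
```

```bash
python3 w.py wrist
```

```text
tool step-frame -0.2433 -0.0165 z 0.05609512470674095 F [ 0.22619741 -0.61731427  0.19020376]
t 2.65 pos [ 0.4467 -0.0108  0.0561] shift [-0.     -0.      0.0006] turn [ 0.01 -0.05  0.12]
wrist board step-frame -0.1693 -0.0162 [139.8  78.1] 75.89
wrist step step-frame -0.207 -0.0178 [253.1 143.1] 81.7
corner x [-0.2151 -0.2012 -0.1374 -0.1235] z 0.04916107454833582 0.041102816343946746
```

{"fn": "servo_tool", "kwargs": {"series": "-1 0.005 0 0 0 0 0;-1 0.01 0 0 0 0 0;-1 0.015 0 0 0 0 0;-1 0.02 0 0 0 0 0;-1 0.024 0 0 0 0 0;-1 0.028 0 0 0 0 0;-1 0.032 0 0 0 0 0;-1 0.036 0 0 0 0 0;-1 0.04 0 0 0 0 0;-1 0.044 0 0 0 0 0;-1 0.048 0 0 0 0 0;-1 0.05 0 0 0 0 0"}}

```text
time_s: 3.7
eef_pos: [0.4965, -0.0182, 0.0557]
eef_rot: [0.0, 0.997, -0.072, 0.0]
wrist_force: [-0.2, 0.9, -0.6]
opening: 0.995
grasp_force: 0.2
```

```bash
python3 w.py top wrist
```

```text
tool step-frame -0.193 -0.0166 z 0.055711859049137454 F [-0.1546837   0.87578106 -0.58674477]
t 3.7 pos [ 0.4965 -0.0182  0.0557] shift [-0.     -0.      0.0002] turn [ 0.   -0.02  0.1 ]
top board step-frame -0.1302 -0.0131 [137.9  96.7] 81.07
top step step-frame -0.14 -0.0001 [458.7 279.1] 81.6
corner x [-0.1791 -0.1779 -0.0825 -0.0812] z 0.047552451854133926 0.039535245911334504
wrist board step-frame -0.1335 -0.0123 [139.6  92.6] 81.63
wrist step step-frame -0.1578 -0.0968 [146.3  63.6] 4.45
corner x [-0.1799 -0.1798 -0.0873 -0.0872] z 0.04902875934614462 0.04100715343482461
```

Both fingers now bear on the edge and the board is parallel to the step. I keep pushing.

{"fn": "servo_tool", "kwargs": {"series": "-1 0.004 0 0 0 0 0;-1 0.009 0 0 0 0 0;-1 0.014 0 0 0 0 0;-1 0.019 0 0 0 0 0;-1 0.024 0 0 0 0 0;-1 0.029 0 0 0 0 0;-1 0.034 0 0 0 0 0;-1 0.039 0 0 0 0 0;-1 0.043 0 0 0 0 0;-1 0.047 0 0 0 0 0;-1 0.05 0 0 0 0 0;-1 0.05 0 0 0 0 0"}}

```text
time_s: 4.8
eef_pos: [0.5461, -0.0254, 0.0557]
eef_rot: [0.0, 0.997, -0.072, 0.0]
wrist_force: [-0.5, 0.7, -0.0]
opening: 1.0
grasp_force: 0.0
```

{"fn": "servo_tool", "kwargs": {"series": "-1 0.004 0 0 0 0 0;-1 0.008 0 0 0 0 0;-1 0.012 0 0 0 0 0;-1 0.016 0 0 0 0 0;-1 0.02 0 0 0 0 0;-1 0.024 0 0 0 0 0;-1 0.028 0 0 0 0 0;-1 0.032 0 0 0 0 0;-1 0.036 0 0 0 0 0;-1 0.04 0 0 0 0 0;-1 0.043 0 0 0 0 0;-1 0.043 0 0 0 0 0"}}

```text
time_s: 5.8
eef_pos: [0.5887, -0.0317, 0.0558]
eef_rot: [0.0, 0.997, -0.072, 0.0]
wrist_force: [0.1, 0.2, 0.8]
opening: 1.002
grasp_force: 0.0
```

```bash
python3 w.py top scene wrist; ls pics
```

```text
tool step-frame -0.0998 -0.0164 z 0.05579024252395659 F [0.14521372 0.2280196  0.75055949]
t 5.8 pos [ 0.5887 -0.0317  0.0558] shift [-0.     -0.      0.0003] turn [ 0.   -0.05  0.1 ]
top board step-frame -0.0342 -0.0126 [139.9  90.3] 81.66
top step step-frame -0.1401 -0.1335 [191.8 279.1] 81.52
corner x [-0.0794 -0.0792  0.0109  0.011 ] z 0.04772794083116483 0.03950408743661016
scene board step-frame -0.0357 -0.0121 [139.1 101.6] 81.81
scene step step-frame -0.1354 -0.0804 [304.8 285.6] 81.62
corner x [-0.0867 -0.0862  0.0149  0.0154] z 0.0478508521242883 0.03994731634891713
wrist board step-frame -0.0402 -0.0124 [140.2  92.2] 81.67
wrist step step-frame -0.0777 -0.0178 [252.5 158.6] 81.67
corner x [-0.0863 -0.0862  0.0059  0.006 ] z 0.04932145690704365 0.04124084636392186
crop.png
scene.png
scene_5.80.png
top.png
top_3.70.png
top_5.80.png
w1.png
wrist_2.65.png
wrist_3.70.png
wrist_5.80.png
```

{"fn": "servo_tool", "kwargs": {"series": "-1 0.003 0 0 0 0 0;-1 0.006 0 0 0 0 0;-1 0.009 0 0 0 0 0;-1 0.012 0 0 0 0 0;-1 0.014 0 0 0 0 0;-1 0.015 0 0 0 0 0;-1 0.015 0 0 0 0 0"}}

```text
time_s: 6.53
eef_pos: [0.603, -0.0337, 0.0557]
eef_rot: [0.0, 0.997, -0.072, 0.0]
wrist_force: [-1.1, -0.5, 0.7]
opening: 0.998
grasp_force: 0.0
```

```bash
python3 w.py top scene wrist; python3 - <<'E'
from h import *
import glob
ims=[cv2.imread(sorted(glob.glob("pics/top_6*"))[-1])[130:230,170:300],cv2.imread(sorted(glob.glob("pics/scene_6*"))[-1])[100:200,230:360]]
cv2.imwrite("pics/pair.png",np.hstack([cv2.resize(i,None,fx=3,fy=3,interpolation=2) for i in ims]))
E
```

```text
tool step-frame -0.0853 -0.0163 z 0.05566070768204129 F [-1.12807737 -0.48145409  0.7487885 ]
t 6.5333 pos [ 0.603  -0.0337  0.0557] shift [-0.     -0.      0.0002] turn [ 0.   -0.01  0.1 ]
top board step-frame -0.0198 -0.0126 [139.9  90. ] 81.64
top step step-frame -0.1401 -0.1321 [194.7 278.8] 81.6
corner x [-0.0648 -0.0647  0.0252  0.0253] z 0.047350147031964274 0.03952809493029841
scene board step-frame -0.0215 -0.0131 [142.  102.6] 82.55
scene step step-frame -0.1354 -0.0742 [317.9 285.6] 81.63
corner x [-0.074  -0.0716  0.0287  0.031 ] z 0.04782738045038304 0.03991449347194587
wrist board step-frame -0.0259 -0.0124 [140.   92.5] 81.67
wrist step step-frame -0.0605 -0.0978 [125.4  65.8] 4.46
corner x [-0.0723 -0.0721  0.0203  0.0205] z 0.04912052086799604 0.041069234132398214
```

View pics/pair.png

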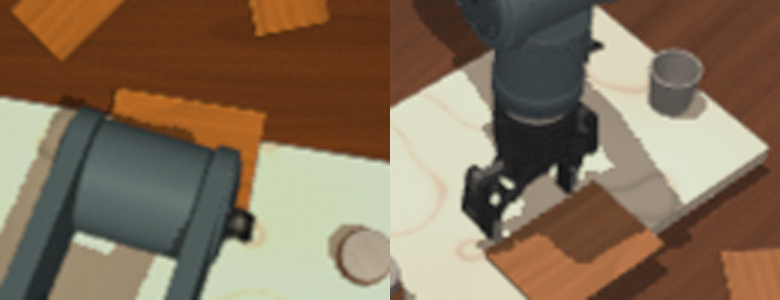

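The left half is the top view: the board's far edge, about (115,92) to (265,112), lies beyond the step's edge and parallel to it. The right half is the scene view: the board lies flat and the cup is untouched. The overhang is about 27 mm, so I push 3 mm more and then draw back and look with a clear view.

{"fn": "servo_tool", "kwargs": {"series": "-1 0.001 0 0 0 0 0;-1 0.002 0 0 0 0 0;-1 0.003 0 0 0 0 0;-1 0.003 0 0 0 0 0;-1 0.003 0 0 0 0 0"}}

```text
time_s: 7.1
eef_pos: [0.6059, -0.0341, 0.0557]
eef_rot: [0.0, 0.997, -0.072, 0.0]
wrist_force: [-0.0, 0.8, -0.6]
opening: 1.002
grasp_force: 0.0
```

{"fn": "servo_tool", "kwargs": {"series": "-1 -0.005 0 0 0 0 0;-1 -0.015 0 0 0 0 0;-1 -0.03 0 0 0 0 0;-1 -0.045 0 -0.02 0 0 0;-1 -0.06 0 -0.05 0 0 0;-1 -0.09 0 -0.085 0 0 0;-1 -0.12 0 -0.11 0 0 0;-1 -0.15 0 -0.14 0 0 0;-1 -0.18 0 -0.16 0 0 0;-1 -0.2 0 -0.17 0 0 0;-1 -0.2 0 -0.17 0 0 0;-1 -0.2 0 -0.17 0 0 0"}}

```text
time_s: 8.1
eef_pos: [0.4077, -0.0052, 0.2266]
eef_rot: [0.0, 0.997, -0.072, 0.002]
wrist_force: [0.5, 0.2, -0.3]
opening: 1.0
grasp_force: 0.0
```

```bash
python3 w.py top scene wrist
```

```text
tool step-frame -0.2827 -0.0167 z 0.22657972012339878 F [ 0.53005478  0.24086507 -0.31805809]
t 8.1 pos [ 0.4077 -0.0052  0.2266] shift [-6.000e-04 -1.000e-04  1.711e-01] turn [ 0.03 -0.19  0.1 ]
top board step-frame -0.0208 -0.0127 [139.9  98.1] 81.91
top step step-frame -0.1401 -0.0002 [458.6 278.9] 81.59
corner x [-0.0702 -0.0694  0.0279  0.0286] z 0.04743994042579036 0.03949713833790314
scene board step-frame -0.0187 -0.0124 [141.9 101.3] 81.63
scene step step-frame -0.1358 -0.001 [464.1 285.1] 81.67
corner x [-0.0694 -0.0693  0.0319  0.032 ] z 0.04784208765456893 0.03991944866859698
wrist max() iterable argument is empty
```

The clear views put the board's centre 19 to 21 mm inside the edge, an overhang of about 30 mm. It is parallel to within 0.3° and lying flat, and the arm is clear of it. I hand in.

```bash
python3 -c "
from bench import ctrl
print(ctrl.hand_in())"
```

```text
the job is handed in; nothing more can be done
None
```

The board now hangs about 30 mm (measured 29–31) over the step's far edge, parallel to within 0.3° and flat; the arm is drawn back, never went near the jar, cup or mug, and the job is handed in with no verdict returned.

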